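# Vent the UV curing chamber

### The arm

A 6-joint arm with a two-finger parallel gripper is mounted at the origin on the work surface; the furniture and walls round the work are solid. World frame = base frame: x ahead of the robot, y to its left, z up, the work surface at z = 0. Lengths are in m, angles in degrees, forces in N, time in s.
With the tool pointing down it reaches from about 0.3 to 0.85 m from the base axis. Payload 4.2 kg.
Tool frame: the origin (TCP) lies at the very end of the fingers, on their centre line; the grasp point (between the pads) lies 19 mm behind it; z points along the fingers, y is the line along which they close (so a half turn about z gives the same grasp; the last joint's range is limited). The gripper opens to 91 mm and grips with 3 to 60 N. Pads are 32 mm wide; open, the fingers measure 118 mm over their backs; the gripper's body (76 mm by 178 mm) begins 60 mm behind the grasp point.
Start: joints at [-71.62, 18.312, 89.639, -0, 72.044, -1.146], TCP at [0.192, -0.542, 0.214] pointing down, gripper open.
Joint ranges: [-177.97, 177.97], [-48.28, 115.42], [12.27, 149.76], [-77.06, 257.06], [2.81, 150.46], [-146.56, 146.56]. Speed limits (degrees/s): [147.25, 147.25, 180, 180, 180, 180].

### API

Orientations are given as [roll, pitch, yaw] about the fixed x, y, z axes, in that order (R = Rz(yaw) Ry(pitch) Rx(roll)).
In Python, from plant import manip gives the robot as it stands.
- The arm moves only by the tool jog_arm, never from a script. Its argument "plan" is a list that holds one entry, the list of rows, each a list of 7 numbers: the opening, from -1 (shut) to 1 (fully open), then the shift along the tool's x, y, z in m, then the turn, a rotation vector about the tool's x, y, z in rad. In form: [[[claw, dx, dy, dz, wx, wy, wz], ...]]. A call has 1 to 20 rows; each row shifts and turns the commanded pose from where the row before left it, along the tool's axes as they then stand; what a row does not reach is not made up. A row lasts 1/10 s, in which the tool goes at most 50 mm and 8.59 degrees, less where a joint would pass 70% of its speed; a pose out of reach is approached as far as the arm can. A call with a gripper value outside its range is refused whole. The fingers move at their own pace and stop on an object; "newtons" is the grip in N (left out, the last holds). Time passes only in rows, so rows that do not move let the fingers close. It gives the time, the measured TCP pose, the force, the opening and the grip force at its end, in the units of the state.
- manip.read_state(): the state, without advancing time (a new reading comes with each control period).
- manip.get_image(name): name is "scene" or "top" or "wrist"; returns a dict with "frame" (480x640x3 uint8, red, green, blue), "depth" (480x640 float32, m along the optical axis (not along the pixel's ray), 0 where there is no reading), "mtx" (3x3 intrinsics, pixels), "k1" (the pictures are not rectified: a ray, as slopes to the right and down, at radius r is drawn at 1 + k1 r^2 times it, then the intrinsics apply), "extrinsics" (4x4, takes a point from camera to world coordinates). Camera axes: x right, y down, z forward; pixel columns grow to the right and rows downward; lengths in m; the calibration is good to about 2 mm. A picture is of the moment at which its call begins.
- manip.hand_in(): hands the job in; it is judged then, once.
The state is a dict: "time": time; "joint_positions": joint angles; "dq": joint speeds; "tau": joint torques, N m; "position": TCP position; "eef_rot": TCP orientation; "ft_force": force on the tool from outside, world axes, zero at the start; "ft_torque": the same for the moment, N m; "gripper_width": finger opening in m; "grip_force": force on a finger pad.
Only numpy, scipy, OpenCV 4.12 (cv2) and the standard library are available. Lean on these libraries where they do the work, as an engineer would, in place of code of your own. Each camera call takes 0.05 s, during which the arm holds its last target. There are 200 camera calls.

### The job

The sherds in the UV curing chamber are cured and the glue vapour has to be drawn off. On the console press, one at a time and in this order, the red key (lamps off), the white key (turntable stop) and the blue key (extraction fan), leaving the green key (start cure) alone and the lid shut; then lift the sprung lid by its bar handle until its red pointer stands within the width of the yellow index on the quadrant, without swinging well past the index or letting the lid snap back. Finish holding the lid still at that mark with the gripper, as nothing else keeps it open, and leave the index and the glassware and jars around where they are.

Things in the scene. Friction and masses are not known exactly. Their poses are not given: they have to be found in the camera images.
- cure_box: the UV curing chamber, a white bench unit fixed to the table, 220 mm deep (its x, front to back), 332 mm wide (its y), deck 85 mm high. Origin on the table under its middle; x points to its back (away from its front), y to its left, z up. Left part: open-topped chamber under the lid. Right part: console with four round keys and a small display. Turned up to 0.3 rad either way
- lid_handle (a point): centre of the lid's black bar handle: a round bar 12 mm in diameter, 104 mm clear between its two steel stand-offs, parallel to the chamber's y, its axis 44 mm in front of the lid's front face and 102 mm above the table with the lid shut; open air under it. Moves with the lid on a radius of 254 mm about the hinge (offset from hinge, lid shut: x -254, y 0, z +8 mm in the chamber's frame). The bar may turn between the finger pads as the lid swings
- lid_hinge (a point): middle of the lid's hinge axis, at the back of the chamber, 94 mm above the table; the axis runs along the chamber's y. Its frame is the chamber's
- shield_lid (a joint): angle of the sprung lid (white frame with amber window, 210 x 200 mm, 0.34 to 0.53 kg) in rad: 0 shut, grows as the front goes up, stop at 1.25. A torsion spring and its weight pull it shut: 3 to 4 N upward at the handle starts it, 5 to 7 N holds it at the index; let go, it snaps shut
- lid_pointer (a point): tip of the red pointer on the left side of the lid, 157 mm from the hinge axis, level with it when the lid is shut
- index_mark (a point): middle line of the yellow index shoe (26 x 23 mm, black thumb screw), clamped on the aluminium quadrant on the chamber's left side, expressed at the pointer's radius: when the lid is at the index angle this point and the pointer tip coincide
- vent_index (a joint): angle at which the yellow index is clamped on the quadrant, rad, in the same measure as the lid's angle (differs each time, 0.36 to 0.70); the index covers 0.08 rad to either side. It is only held by friction: do not touch
- lamp_off_top (a point): centre of the top of the red key (lamps off): front row, left. All four keys: round caps 24 mm in diameter in aluminium bezels 40 mm across, caps stand 10 mm above the bezel and 107 mm above the table, pushed straight down, 54 mm or more from one another
- lamp_off (a joint): how far the red key is pressed, m: 0 up, 0.006 fully down; a spring (1.2 N to start, 4 N fully down) returns it; pressed counts from 0.004
- table_stop_top (a point): centre of the top of the white key (turntable stop): back row, left, behind the red one
- table_stop (a joint): travel of the white key, as for the red key
- fan_on_top (a point): centre of the top of the blue key (extraction fan): back row, right, behind the green one
- fan_on (a joint): travel of the blue key, as for the red key
- cure_start_top (a point): centre of the top of the green key (start cure): front row, right; leave it alone
- cure_start (a joint): travel of the green key, as for the red key
- amber_vial_mid (a point): brown vial with white cap, 38 mm wide, 67 mm tall, loose, to the right of the console; point half-way up
- toothpick_jar_mid (a point): yellow jar of wooden picks, 36 mm wide, 67 mm tall, loose, to the right of the console behind the vial; point half-way up
- conical_flask_mid (a point): clear conical flask, 74 mm wide, 129 mm tall, loose, to the left of the chamber; point half-way up
- petri_dish_mid (a point): clear dish, 100 mm wide, 14 mm high, loose, on the table in front of the console; point half-way up
- beaker_mid (a point): tall clear beaker, 76 mm wide, 132 mm tall, loose, further left; point half-way up

How it is judged (in metres and radians):
On the way, in this order (a step that is already met when the one before it is completed fails the run):
1. red key pressed alone, lid shut (value of joint lamp_off above 0.004 m and value of joint each of table_stop, fan_on, cure_start below 0.002 m and value of joint shield_lid below 0.05 rad), for 0.05 s.
2. then white key pressed alone, lid shut (value of joint table_stop above 0.004 m and value of joint each of lamp_off, fan_on, cure_start below 0.002 m and value of joint shield_lid below 0.05 rad), for 0.05 s.
3. then blue key pressed alone, lid shut (value of joint fan_on above 0.004 m and value of joint each of lamp_off, table_stop, cure_start below 0.002 m and value of joint shield_lid below 0.05 rad), for 0.05 s.
At the end, for the whole second after the job is handed in: The lid is held still by the gripper's fingers at its bar handle (at least 2 N on the lid, grasp point within 75 mm of the middle of the bar) with the pointer within the width of the yellow index (0.08 rad or 12.5 mm either side of its middle), and all four keys are up again (distance between lid_pointer and index_mark below 0.0125 m and contact force between the fingers and shield_lid above 2 N and distance between the grasp point and lid_handle below 0.075 m and velocity of joint shield_lid between -0.1 and 0.1 rad/s and value of joint each of lamp_off, table_stop, fan_on, cure_start below 0.002 m); the arm keeps its last pose, push and grip.
It fails at once if the green key is pressed (value of joint cure_start above 0.003 m).
It fails at once if two keys are pressed together (value of joint each of lamp_off, table_stop above 0.003 m or value of joint each of lamp_off, fan_on above 0.003 m or value of joint each of table_stop, fan_on above 0.003 m).
It fails at once if the lid swings more than 0.2 rad past the index (z of lid_pointer in the frame of index_mark above 0.031 m).
It fails at once if the lid snaps back (closes faster than 2.5 rad/s) (velocity of joint shield_lid below -2.5 rad/s).
It fails at once if a vial, jar, flask, dish or beaker is shifted by more than 20 mm, or the yellow index by more than 8 mm (distance of any of amber_vial_mid, toothpick_jar_mid, conical_flask_mid, petri_dish_mid, beaker_mid from where it was at the start of the episode above 0.02 m or distance of index_mark from where it was at the start of the episode above 0.008 m).
It also fails if it takes over 51 s, if anything falls off the work surface, if the arm or the gripper's body presses on something with over 40 N, if the wrist force passes 120 N, or if a joint passes its speed limit or range.

## Working session

There is one attempt and no reset: what is moved stays moved. The work goes in short steps, Python scripts to look and compute and a tool call to move; the robot and the scene stay as the last step left them, time stands still between calls to the robot, and variables do not carry over. Pictures are saved under pics/ and viewed, at most 10 in all, crops included, and the job is handed in when it is done.

Besides the shell and the picture viewer there is one more tool, called after "Emit:" in YAML: its name, and indented under it one key for each argument. jog_arm: Moves the arm, as the interface text tells. Its arguments: {"type":"object","properties":{"plan":{"type":"array","items":{"type":"array","items":{"type":"array","items":{"type":"number"}}}},"newtons":{"type":"number"}},"required":["plan"]}

```bash
mkdir -p pics; cat > h.py <<'E'
import numpy as np, cv2
from plant import manip
def snap(n,tag):
    d=manip.get_image(n); np.savez(f'pics/{tag}.npz',**{k:np.array(v) for k,v in d.items()})
    cv2.imwrite(f'pics/{tag}.png',cv2.cvtColor(d['frame'],cv2.COLOR_RGB2BGR)); return d
def ray(d,u,v):
    K=d['mtx'];k1=float(d['k1']);p=np.array([(u-K[0,2])/K[0,0],(v-K[1,2])/K[1,1]]);s=p.copy()
    for _ in range(20): s=p/(1+k1*(s@s))
    return np.array([s[0],s[1],1.])
def atz(d,u,v,z):
    T=d['extrinsics'];r=T[:3,:3]@ray(d,u,v);o=T[:3,3];return o+r*(z-o[2])/r[2]
def dep(d,u,v):
    T=d['extrinsics'];z=d['depth'][int(v),int(u)];return T[:3,:3]@(ray(d,u,v)*z)+T[:3,3]
def proj(d,P):
    T=d['extrinsics'];c=T[:3,:3].T@(np.array(P)-T[:3,3]);s=c[:2]/c[2];s=s*(1+float(d['k1'])*(s@s));K=d['mtx'];return K[0,0]*s[0]+K[0,2],K[1,1]*s[1]+K[1,2]
E
python3 - <<'E'
from h import *
for n in('top','scene'):
    d=snap(n,n+'0');print(n,d['extrinsics'].round(3).tolist(),d['mtx'].tolist(),d['k1'])
print(manip.read_state())
E
```

```text
top [[-0.013, -0.998, 0.063, 0.506], [-1.0, 0.014, 0.015, 0.135], [-0.016, -0.063, -0.998, 1.292], [0.0, 0.0, 0.0, 1.0]] [[600.935599368754, 0.0, 317.69580779606565], [0.0, 600.935599368754, 247.8107361748346], [0.0, 0.0, 1.0]] -0.11485442298766521
scene [[0.798, -0.473, 0.374, 0.066], [-0.603, -0.62, 0.502, -0.52], [-0.006, -0.626, -0.78, 1.132], [0.0, 0.0, 0.0, 1.0]] [[616.9068260919137, 0.0, 312.9352880270266], [0.0, 616.9068260919137, 232.11359355336046], [0.0, 0.0, 1.0]] -0.12145606232831264
{'time': 0.1, 'joint_positions': array([-7.16186548e+01,  1.83472179e+01,  8.96963939e+01, -4.53782309e-04,
        7.20438121e+01, -1.14453767e+00]), 'dq': array([ 0.08293597, -0.03695507, -0.15247816,  0.00871272,  0.02139344,
        0.01082226]), 'tau': array([ 3.74051924e-04, -4.13333309e+01, -2.32510328e+01,  7.29280966e-02,
        4.21992433e-02, -5.10022744e-05]), 'position': array([ 0.19206063, -0.54152324,  0.21323245]), 'eef_rot': array([-1.79912585e+02, -1.31487883e-03,  1.95260221e+01]), 'ft_force': array([ 0.56960621, -1.07884572, -0.13460355]), 'ft_torque': array([-0.00367597, -0.02101741, -0.01389565]), 'grip_force': 0.0, 'gripper_width': 0.09125122131281323}
```

View pics/top0.png

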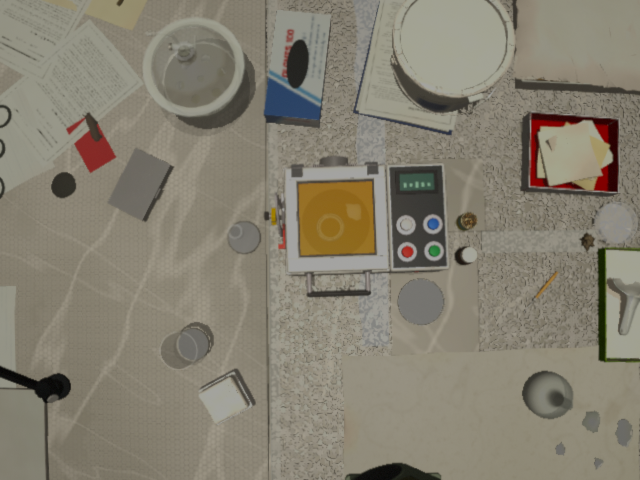

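View pics/scene0.png

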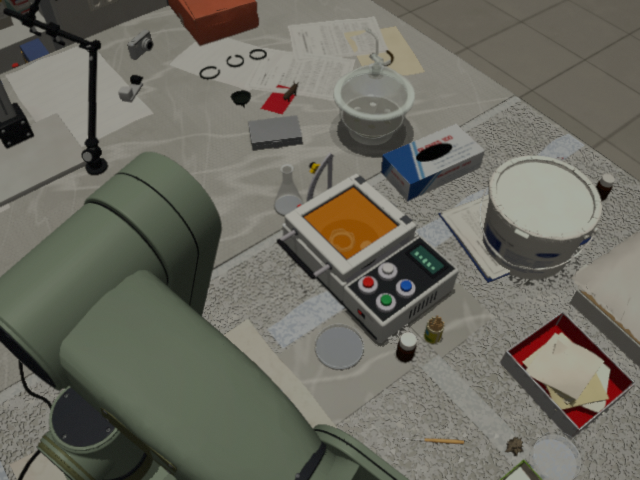

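The top view shows red (407,252), green (434,251), white (406,225) and blue (432,224), the handle bar at row ~293, and the yellow index near (270,216). I'll enlarge that area.

```bash
python3 - <<'E'
from h import *
d=np.load('pics/top0.npz')
for n,u,v,z in [('red',407,252,.107),('green',434,251,.107),('white',406,225,.107),('blue',432.5,224,.107),('barL',308,293,.102),('barR',370,293,.102),('hingeL',291,170,.094),('hingeR',377,168,.094)]:
    print(n,atz(d,u,v,z).round(4),dep(d,u,v).round(4))
im=cv2.imread('pics/top0.png')
a=cv2.resize(im[190:320,255:455],(800,520),interpolation=cv2.INTER_CUBIC);cv2.imwrite('pics/top0c.png',a)
E
```

```text
red [ 0.5705 -0.0233  0.107 ] [ 0.5707 -0.0238  0.1036]
green [ 0.5717 -0.077   0.107 ] [ 0.572  -0.0777  0.1029]
white [ 0.6241 -0.0226  0.107 ] [ 0.6242 -0.0227  0.1061]
blue [ 0.6254 -0.0754  0.107 ] [ 0.6257 -0.0759  0.1042]
barL [0.4923 0.1735 0.102 ] [0.4924 0.1733 0.1077]
barR [0.4907 0.0509 0.102 ] [0.4906 0.0508 0.0998]
hingeL [0.7404 0.2052 0.094 ] [0.7367 0.2041 0.1128]
hingeR [0.7418 0.0315 0.094 ] [0.7376 0.0333 0.1154]
```

View pics/top0c.png

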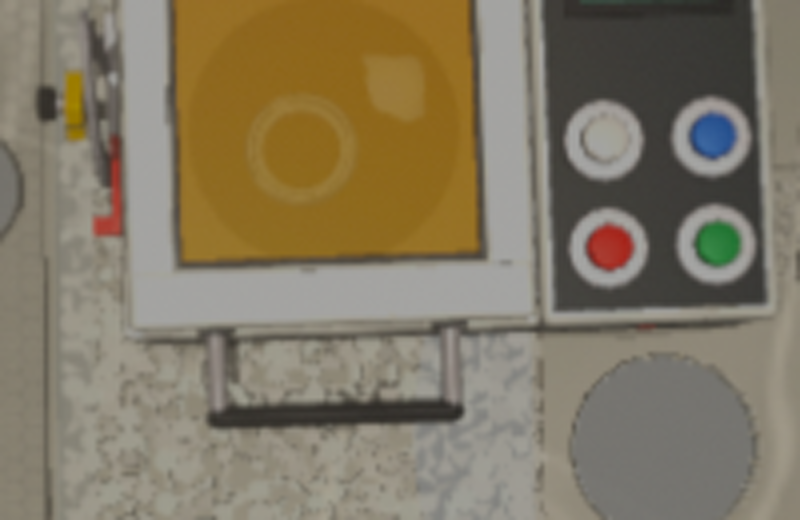

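```bash
python3 - <<'E'
from h import *
H=np.array([.7455,.117]);
for n,r in(('top0',(255,205,290,230)),('scene0',(295,145,345,200))):
    d=np.load(f'pics/{n}.npz');f=cv2.cvtColor(d['frame'],cv2.COLOR_RGB2HSV)
    m=cv2.inRange(f,(18,130,100),(35,255,255))
    for v,u in np.argwhere(m):
        if r[0]<=u<r[2] and r[1]<=v<r[3]:
            p=dep(d,u,v); print(n,u,v,p.round(4),round(np.arctan2(p[2]-.094,H[0]-p[0]),3),round(np.hypot(p[2]-.094,H[0]-p[0]),3))
d=np.load('pics/scene0.npz');im=cv2.imread('pics/scene0.png')
cv2.imwrite('pics/scene0c.png',cv2.resize(im[140:240,270:370],(600,600),interpolation=cv2.INTER_CUBIC))
E
```

```text
top0 272 208 [0.653  0.2368 0.1749] 0.718 0.123
top0 273 208 [0.6522 0.2344 0.1804] 0.747 0.127
top0 274 208 [0.6522 0.2326 0.1799] 0.744 0.127
top0 271 209 [0.6504 0.2382 0.1803] 0.737 0.128
top0 272 209 [0.65   0.2361 0.1829] 0.75 0.13
top0 273 209 [0.6499 0.2342 0.1837] 0.753 0.131
top0 274 209 [0.6501 0.2324 0.1819] 0.744 0.13
top0 275 209 [0.6502 0.2307 0.181 ] 0.74 0.129
top0 271 210 [0.6484 0.2382 0.1808] 0.73 0.13
top0 272 210 [0.648  0.236  0.1838] 0.744 0.133
top0 273 210 [0.648  0.2341 0.184 ] 0.746 0.133
top0 274 210 [0.6477 0.2321 0.1856] 0.753 0.134
top0 275 210 [0.6479 0.2304 0.1839] 0.744 0.133
top0 271 211 [0.6466 0.2382 0.1804] 0.718 0.131
top0 272 211 [0.6459 0.2359 0.1856] 0.744 0.135
top0 273 211 [0.646  0.234  0.1851] 0.741 0.135
top0 274 211 [0.6459 0.2322 0.1852] 0.742 0.135
top0 275 211 [0.6459 0.2303 0.1853] 0.742 0.135
top0 271 212 [0.6441 0.2378 0.1854] 0.734 0.136
top0 272 212 [0.644  0.2358 0.186 ] 0.736 0.137
top0 273 212 [0.6438 0.2338 0.1876] 0.744 0.138
top0 274 212 [0.644  0.2322 0.1854] 0.733 0.137
top0 275 212 [0.6437 0.2301 0.1875] 0.743 0.138
to
[... 4012 characters left out ...]
51
scene0 314 168 [0.6286 0.23   0.1854] 0.663 0.148
scene0 310 169 [0.6214 0.2347 0.1829] 0.622 0.153
scene0 311 169 [0.623  0.2332 0.1832] 0.629 0.152
scene0 312 169 [0.6236 0.2304 0.185 ] 0.641 0.152
scene0 313 169 [0.6254 0.2293 0.1849] 0.648 0.151
scene0 310 170 [0.6219 0.2355 0.1789] 0.602 0.15
scene0 311 170 [0.623  0.2333 0.1801] 0.612 0.15
scene0 312 170 [0.6251 0.2325 0.1794] 0.617 0.148
scene0 313 170 [0.6255 0.2294 0.1816] 0.631 0.149
scene0 310 171 [0.6217 0.2352 0.1762] 0.586 0.149
scene0 311 171 [0.6207 0.2303 0.1808] 0.608 0.152
scene0 312 171 [0.6219 0.2282 0.1818] 0.617 0.152
scene0 311 172 [0.6198 0.229  0.1793] 0.596 0.152
scene0 312 172 [0.6226 0.2292 0.1774] 0.596 0.148
```

View pics/scene0c.png

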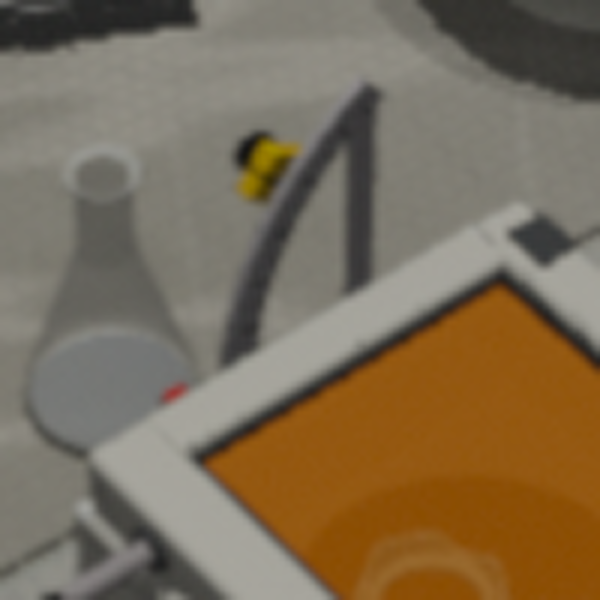

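Index is at θ≈0.665 rad, where the outer face spans 0.59–0.742 at 149 mm, matching the 23 mm shoe. Chamber yaw is ≈1.1°. I'll turn the tool so it closes along the chamber's x, with the fingers shut.

Emit:
jog_arm:
  plan:
    - [[-1,0,0,0,0,0,-0.139],[-1,0,0,0,0,0,-0.139],[-1,0,0,0,0,0,-0.139],[-1,0,0,0,0,0,-0.139],[-1,0,0,0,0,0,-0.139],[-1,0,0,0,0,0,-0.139],[-1,0,0,0,0,0,-0.139],[-1,0,0,0,0,0,-0.139],[-1,0,0,0,0,0,-0.139],[-1,0,0,0,0,0,0]]
  newtons: 20

```text
time: 1.1
position: [0.1921, -0.5417, 0.2135]
eef_rot: [-180.0, -0.0, 91.2]
ft_force: [0.7, 0.4, 0.6]
gripper_width: 0.014
grip_force: 0.0
```

Emit:
jog_arm:
  plan:
    - [[-1,0.032,0.0243,0,0,0,0],[-1,0.032,0.0243,0,0,0,0],[-1,0.032,0.0243,0,0,0,0],[-1,0.032,0.0243,0,0,0,0],[-1,0.032,0.0243,0,0,0,0],[-1,0.032,0.0243,0,0,0,0],[-1,0.032,0.0243,0,0,0,0],[-1,0.032,0.0243,0,0,0,0],[-1,0.032,0.0243,0,0,0,0],[-1,0.032,0.0243,0,0,0,0],[-1,0.032,0.0243,0,0,0,0],[-1,0.032,0.0243,0,0,0,0],[-1,0.032,0.0243,0,0,0,0],[-1,0.032,0.0243,0,0,0,0],[-1,0.032,0.0243,0,0,0,0],[-1,0.032,0.0243,0,0,0,0],[-1,0,0,0,0,0,0],[-1,0,0,0,0,0,0]]

```text
time: 2.9
position: [0.5699, -0.0214, 0.2133]
eef_rot: [-179.9, 0.0, 91.2]
ft_force: [1.1, 0.2, 0.3]
gripper_width: 0.0007
grip_force: 0.0
```

Emit:
jog_arm:
  plan:
    - [[-1,-0.002,0,0.035,0,0,0],[-1,0,0,0.035,0,0,0],[-1,0,0,0.031,0,0,0],[-1,0,0,0,0,0,0],[-1,0,0,0.003,0,0,0],[-1,0,0,0.003,0,0,0],[-1,0,0,0.002,0,0,0],[-1,0,0,0.001,0,0,0],[-1,0,0,0.001,0,0,0],[-1,0,0,0,0,0,0],[-1,0,0,0,0,0,0]]

```text
time: 4.0
position: [0.5709, -0.024, 0.1035]
eef_rot: [179.9, 0.0, 91.2]
ft_force: [1.2, -1.3, 2.6]
gripper_width: 0.0004
grip_force: 1.4
```

Emit:
jog_arm:
  plan:
    - [[-1,0,0,0.0015,0,0,0],[-1,0,0,0.0015,0,0,0],[-1,0,0,0.001,0,0,0],[-1,0,0,0,0,0,0],[-1,0,0,0,0,0,0]]

```text
time: 4.5
position: [0.5709, -0.024, 0.1011]
eef_rot: [179.9, 0.0, 91.2]
ft_force: [-1.6, -2.2, 13.9]
gripper_width: 0.0001
grip_force: 7.0
```

Emit:
jog_arm:
  plan:
    - [[-1,0,0,-0.025,0,0,0],[-1,0,0,0,0,0,0],[-1,0,0.0265,0,0,0,0],[-1,0,0.0265,0,0,0,0],[-1,0,0,0,0,0,0],[-1,0,0,0.014,0,0,0],[-1,0,0,0.004,0,0,0],[-1,0,0,0.003,0,0,0],[-1,0,0,0.002,0,0,0],[-1,0,0,0.0015,0,0,0],[-1,0,0,0,0,0,0],[-1,0,0,0,0,0,0]]

```text
time: 5.7
position: [0.6216, -0.0224, 0.1012]
eef_rot: [-179.9, -0.0, 91.2]
ft_force: [-5.6, 0.8, 9.9]
gripper_width: 0.0004
grip_force: 5.2
```

Emit:
jog_arm:
  plan:
    - [[-1,0,0,-0.025,0,0,0],[-1,0,0,0,0,0,0],[-1,-0.0265,0,0,0,0,0],[-1,-0.0265,0,0,0,0,0],[-1,0,0,0,0,0,0],[-1,0,0,0.014,0,0,0],[-1,0,0,0.004,0,0,0],[-1,0,0,0.003,0,0,0],[-1,0,0,0.002,0,0,0],[-1,0,0,0.0015,0,0,0],[-1,0,0,0,0,0,0],[-1,0,0,0,0,0,0]]

```text
time: 6.9
position: [0.6234, -0.0751, 0.1012]
eef_rot: [-179.9, -0.0, 91.2]
ft_force: [-5.3, -0.2, 9.0]
gripper_width: 0.0007
grip_force: 4.4
```

Emit:
jog_arm:
  plan:
    - [[-1,0,0,-0.03,0,0,0],[-1,0,0,-0.04,0,0,0],[-1,0,0,-0.03,0,0,0],[-0.05,0.0316,-0.0214,0,0,0,0],[-0.05,0.0316,-0.0214,0,0,0,0],[-0.05,0.0316,-0.0214,0,0,0,0],[-0.05,0.0316,-0.0214,0,0,0,0],[-0.05,0.0316,-0.0214,0,0,0,0],[-0.05,0.0316,-0.0214,0,0,0,0],[-0.05,0,0,0.02,0,0,0],[-0.05,0,0,0.02,0,0,0],[-0.05,0,0,0,0,0,0],[-0.05,0,0,0,0,0,0]]

```text
time: 8.2
position: [0.492, 0.1115, 0.1601]
eef_rot: [-180.0, -0.0, 91.2]
ft_force: [0.1, -0.0, 0.4]
gripper_width: 0.0431
grip_force: 0.0
```

```bash
python3 - <<'E'
from h import *
d=snap('wrist','w1');s=manip.read_state();print(s['position'],s['gripper_width'],s['ft_force'])
E
```

```text
[0.49257725 0.11141034 0.16062248] 0.04333612799511599 [-0.24849947  0.22647777  0.23296994]
```

View pics/w1.png

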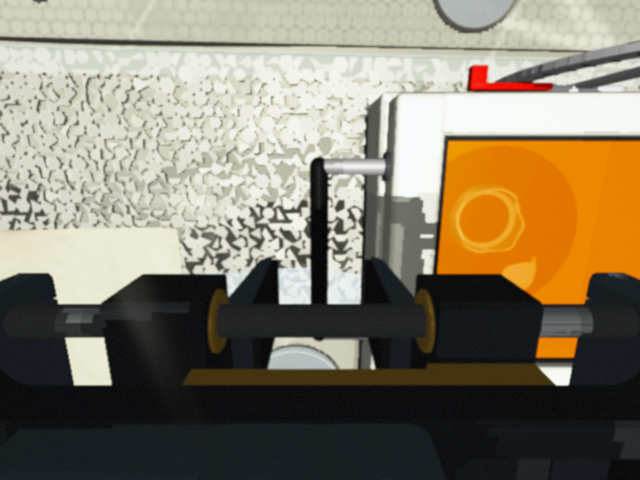

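Bar at col 319, finger pads at 279 and 362, so it is centred along the closing line. I'll narrow the opening a little for clearance to the lid front, then descend and grip.

Emit:
jog_arm:
  plan:
    - [[-0.2,0,0,0,0,0,0],[-0.2,0,0,0.02,0,0,0],[-0.2,0,0,0.02,0,0,0],[-0.2,0,0,0.02,0,0,0],[-0.2,0,0,0.018,0,0,0],[-0.2,0,0,0,0,0,0],[-0.8,0,0,0,0,0,0],[-1,0,0,0,0,0,0],[-1,0,0,0,0,0,0],[-1,0,0,0,0,0,0],[-1,0,0,0,0,0,0]]
  newtons: 30

```text
time: 9.35
position: [0.4905, 0.1112, 0.0824]
eef_rot: [-179.8, -0.0, 91.2]
ft_force: [-6.1, 0.7, 5.4]
gripper_width: 0.0111
grip_force: 30.0
```

Emit:
jog_arm:
  plan:
    - [[-1,0,0.0004,-0.0089,0,0,0],[-1,0,0.0008,-0.0089,0,0,0],[-1,0,0.0011,-0.0088,0,0,0],[-1,0,0.0014,-0.0088,0,0,0],[-1,0,0.0017,-0.0087,0,0,0],[-1,0,0.002,-0.0087,0,0,0],[-1,0,0.0023,-0.0086,0,0,0],[-1,0,0.0026,-0.0085,0,0,0],[-1,0,0,0,0,0,0],[-1,0,0,0,0,0,0]]

```text
time: 10.35
position: [0.5015, 0.1113, 0.1518]
eef_rot: [-179.7, 0.0, 91.2]
ft_force: [-7.9, 1.4, -2.6]
gripper_width: 0.0113
grip_force: 30.0
```

Emit:
jog_arm:
  plan:
    - [[-1,0,0.0029,-0.0084,0,0,0],[-1,0,0.0032,-0.0083,0,0,0],[-1,0,0.0034,-0.0082,0,0,0],[-1,0,0.0037,-0.0081,0,0,0],[-1,0,0.004,-0.0079,0,0,0],[-1,0,0.0043,-0.0078,0,0,0],[-1,0,0.0046,-0.0076,0,0,0],[-1,0,0.0048,-0.0075,0,0,0],[-1,0,0.0051,-0.0073,0,0,0],[-1,0,0,0,0,0,0],[-1,0,0,0,0,0,0]]

```text
time: 11.45
position: [0.5353, 0.112, 0.2233]
eef_rot: [-179.4, 0.0, 91.2]
ft_force: [-14.0, 1.5, 1.4]
gripper_width: 0.0113
grip_force: 30.0
```

```bash
python3 - <<'E'
from h import *
p=manip.read_state()['position'];print(p,np.arcsin((p[2]+.019-.094)/.2541)-.0315)
d=snap('scene','s2');t=snap('top','t2')
a=cv2.imread('pics/s2.png')[140:240,270:370];b=cv2.imread('pics/t2.png')[185:245,245:305]
cv2.imwrite('pics/c2.png',np.hstack([cv2.resize(x,(400,400),interpolation=cv2.INTER_CUBIC) for x in(a,b)]))
E
```

```text
[0.53529844 0.11199893 0.22325959] 0.5914941894807632
```

View pics/c2.png

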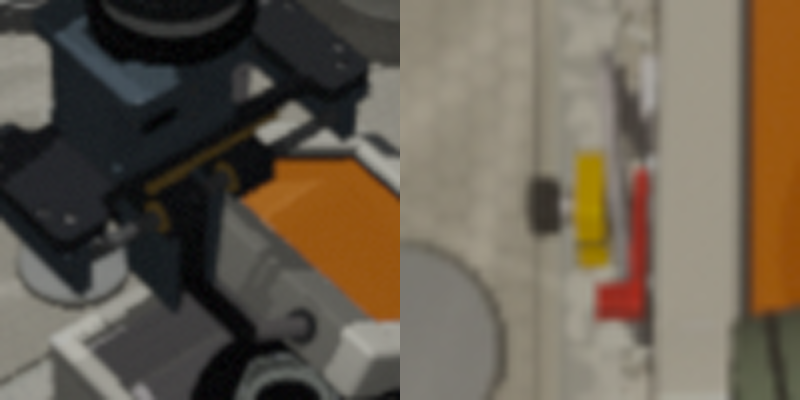

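The top view shows the red pointer tip just below the yellow index, at about (277.7,230). I'll measure the lid angle from red-pixel depth, shut versus now.

```bash
python3 - <<'E'
from h import *
for n,r in(('top0',(274,235,290,252)),('t2',(274,205,290,236))):
    d=np.load(f'pics/{n}.npz');f=cv2.cvtColor(d['frame'],cv2.COLOR_RGB2HSV)
    m=cv2.inRange(f,(0,120,80),(8,255,255))|cv2.inRange(f,(172,120,80),(180,255,255))
    for v in range(r[1],r[3]):
        us=[u for u in range(r[0],r[2]) if m[v,u]]
        if us:
            p=np.median([dep(d,u,v) for u in us],0);print(n,v,us[0],us[-1],p.round(4),round(np.arctan2(p[2]-.094,.7455-p[0]),3),round(np.hypot(p[2]-.094,.7455-p[0]),3))
E
```

```text
top0 235 283 284 [0.6086 0.2213 0.0959] 0.014 0.137
top0 236 283 284 [0.6064 0.2212 0.0978] 0.027 0.139
top0 237 283 284 [0.6046 0.2214 0.0958] 0.013 0.141
top0 238 283 284 [0.6025 0.2214 0.0964] 0.017 0.143
top0 239 283 284 [0.6007 0.2215 0.0944] 0.003 0.145
top0 240 283 284 [0.5985 0.2214 0.0965] 0.017 0.147
top0 241 283 284 [0.5967 0.2216 0.0939] -0.001 0.149
top0 242 283 284 [0.5944 0.2213 0.0982] 0.028 0.151
top0 243 283 284 [0.5924 0.2213 0.0978] 0.025 0.153
top0 244 279 284 [0.5905 0.2253 0.0967] 0.018 0.155
top0 245 279 284 [0.5885 0.2256 0.097 ] 0.019 0.157
top0 246 279 284 [0.5867 0.2256 0.0946] 0.004 0.159
top0 247 279 284 [0.5845 0.2255 0.097 ] 0.019 0.161
top0 248 279 284 [0.5826 0.2256 0.095 ] 0.006 0.163
t2 211 280 281 [0.6491 0.2222 0.1583] 0.588 0.116
t2 212 280 281 [0.6472 0.2221 0.1587] 0.582 0.118
t2 213 280 281 [0.645  0.222  0.1609] 0.587 0.121
t2 214 280 281 [0.643  0.2219 0.1615] 0.582 0.123
t2 215 280 281 [0.6408 0.2218 0.1641] 0.59 0.126
t2 216 280 281 [0.639  0.2218 0.1635] 0.578 0.127
t2 217 280 281 [0.6369 0.2218 0.1646] 0.576 0.129
t2 218 280 281 [0.6346 0.2215 0.1679] 0.588 0.133
t2 219 280 281 [0.6325 0.2214 0.1699] 0.591 0.136
t2 220 280 281 [0.6306 0.2214 0.1702] 0.586 0.138
t2 221 280 281 [0.6285 0.2213 0.1718] 0.587 0.14
t2 222 279 281 [0.6268 0.2219 0.171 ] 0.575 0.142
t2 223 279 281 [0.6246 0.2223 0.1739] 0.584 0.145
t2 224 279 281 [0.6223 0.2221 0.1776] 0.596 0.149
t2 225 279 281 [0.6203 0.2217 0.1783] 0.593 0.151
t2 226 279 281 [0.6184 0.2218 0.1785] 0.587 0.153
t2 227 277 281 [0.6167 0.2237 0.1778] 0.577 0.154
t2 228 275 281 [0.6146 0.2255 0.1806] 0.584 0.157
t2 229 275 281 [0.6123 0.225  0.1846] 0.597 0.161
t2 230 275 281 [0.6106 0.2251 0.1833] 0.585 0.162
t2 231 275 281 [0.6088 0.225  0.1808] 0.566 0.162
t2 232 275 281 [0.6071 0.2253 0.1798] 0.555 0.163
```

Lid is now at ≈0.572–0.58; the index is at 0.665, so about 0.09 rad more.

Emit:
jog_arm:
  plan:
    - [[-1,0,0.004,-0.006,0,0,0],[-1,0,0.004,-0.006,0,0,0],[-1,0,0.004,-0.006,0,0,0],[-1,0,0,0,0,0,0],[-1,0,0,0,0,0,0],[-1,0,0,0,0,0,0]]

```text
time: 12.15
position: [0.5486, 0.1123, 0.2413]
eef_rot: [-179.5, 0.0, 91.2]
ft_force: [-10.5, 1.4, 0.9]
gripper_width: 0.0115
grip_force: 30.0
```

```bash
python3 - <<'E'
from h import *
s=manip.read_state();p=s['position'];print(p,s['ft_force'],np.arcsin((p[2]+.019-.094)/.2541)-.0315)
d=snap('top','t3');f=cv2.cvtColor(d['frame'],cv2.COLOR_RGB2HSV)
m=cv2.inRange(f,(0,120,80),(8,255,255))|cv2.inRange(f,(172,120,80),(180,255,255))
y=cv2.inRange(f,(18,130,100),(35,255,255))
A=[]
for v in range(195,236):
    us=[u for u in range(274,290) if m[v,u]]
    if us:
        q=np.median([dep(d,u,v) for u in us],0);A.append((v,us[0],us[-1],round(np.arctan2(q[2]-.094,.7455-q[0]),3),round(np.hypot(q[2]-.094,.7455-q[0]),3)))
print(A[-14:],'median',np.median([a[3] for a in A if a[4]<.162]))
print([ (v,round(float(np.mean([np.arctan2(dep(d,u,v)[2]-.094,.7455-dep(d,u,v)[0]) for u in range(271,276) if y[v,u]])),3)) for v in range(205,228) if y[v,271:276].any()])
b=cv2.imread('pics/t3.png')[185:245,245:305]
cv2.imwrite('pics/c3.png',cv2.resize(b,(480,480),interpolation=cv2.INTER_CUBIC))
E
```

```text
[0.54855598 0.11227473 0.24129692] [-10.4692321    1.37607365   0.90884829] 0.6819611037787939
[(215, 279, 281, np.float64(0.672), np.float64(0.136)), (216, 279, 281, np.float64(0.659), np.float64(0.137)), (217, 279, 281, np.float64(0.676), np.float64(0.142)), (218, 279, 281, np.float64(0.677), np.float64(0.145)), (219, 279, 281, np.float64(0.662), np.float64(0.145)), (220, 279, 280, np.float64(0.67), np.float64(0.149)), (221, 279, 280, np.float64(0.671), np.float64(0.152)), (222, 276, 280, np.float64(0.671), np.float64(0.154)), (223, 274, 280, np.float64(0.672), np.float64(0.157)), (224, 274, 280, np.float64(0.672), np.float64(0.159)), (225, 274, 280, np.float64(0.668), np.float64(0.161)), (226, 274, 280, np.float64(0.65), np.float64(0.161)), (227, 274, 280, np.float64(0.638), np.float64(0.162)), (228, 280, 280, np.float64(0.344), np.float64(0.135))] median 0.67
[(208, 0.748), (209, 0.738), (210, 0.738), (211, 0.735), (212, 0.736), (213, 0.735), (214, 0.73), (215, 0.731), (216, 0.735), (217, 0.718), (218, 0.705), (219, 0.693), (220, 0.671), (221, 0.66), (222, 0.659), (223, 0.611), (224, 0.592)]
```

View pics/c3.png

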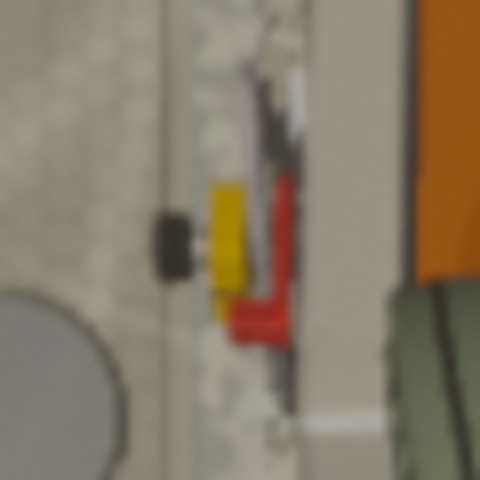

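The pointer foot stands at ≈0.66 rad against the yellow shoe's middle at 0.665. The index has not moved and the lid is held still, so I'm handing in.

```bash
python3 -c "
from plant import manip
print(manip.hand_in())"
```

```text
the job is handed in; nothing more can be done
None
```

I pressed red, white and blue in that order, then lifted the lid to about 0.66 rad (index at about 0.665), where the gripper is holding it still. The job is handed in, but no verdict came back.

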